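# Close the jeweller's tumbling barrel and start its wing screw cleanly

## Robot

A 6-joint arm with a two-finger parallel gripper is mounted at the origin on the work surface. World frame = base frame: x ahead of the robot, y to its left, z up, the work surface at z = 0. Lengths are in m, angles in rad, forces in N, time in s.
With the tool pointing down it reaches from about 0.35 to 0.85 m from the base axis. Payload 8.1 kg.
Tool frame: the origin (TCP) lies at the very end of the fingers, on their centre line; the grasp point (between the pads) lies 19 mm behind it (manip.grip_depth is the distance from the TCP to the grasp point, in m); z points along the fingers, y is the line along which they close (so a half turn about z gives the same grasp; the last joint's range is limited). The gripper opens to 93 mm and grips with 3 to 60 N. Pads are 15 mm wide; open, the fingers measure 128 mm over their backs; the gripper's body (75 mm by 188 mm) begins 65 mm behind the grasp point.
Start: joints at [-0.085, 0.13, 1.488, -0, 1.523, -0.085], TCP at [0.6, 0, 0.219] pointing down, gripper open.
Joint ranges: [-2.96, 2.96], [-0.89, 2.26], [0.02, 2.5], [-1.34, 4.48], [0, 2.73], [-2.66, 2.66]. Speed limits (rad/s): [2.39, 2.39, 2.79, 3.14, 3.14, 3.14].

## Interface

Orientations are given as a unit quaternion [w, x, y, z].
In Python, from bench import manip gives the robot as it stands. The module is installed in compiled form; this text tells all that it offers.
- The arm moves only by the shell command python3 -m pendant 'ROWS' [FORCE]. ROWS is JSON, a list of rows, each an object with "fingers": the opening, from 0 (shut) to 1 (fully open); "xyz": the shift along the tool's x, y, z each as a share of 0.03 m, from -1 to 1, a list of three; "turn": the turn, a rotation vector about the tool's x, y, z each as a share of 45 degrees, from -1 to 1, a list of three. A call has 1 to 12 rows; each row shifts and turns the commanded pose from where the row before left it, along the tool's axes as they then stand; what a row does not reach is not made up. A row lasts 1/12 s, in which the tool goes at most 41.7 mm and 7.16 degrees, less where a joint would pass 70% of its speed; a pose out of reach is approached as far as the arm can. A call with a number of a shift or a turn outside -1 to 1 is refused whole. A call with a gripper value outside its range is refused whole. The fingers move at their own pace and stop on an object; FORCE is the grip in N (left out, the last holds). Time passes only in rows, so rows that do not move let the fingers close. It gives the time, the measured TCP pose, the force, the opening and the grip force at its end, in the units of the state.
- manip.sense(): the state, without advancing time (a new reading comes with each control period).
- manip.grab_frame(name): name is "scene" or "side" or "wrist"; returns a dict with "pixels" (400x640x3 uint8, blue, green, red), "fx", "fy", "cx", "cy" (pixels), "extrinsics" (4x4, takes a point from camera to world coordinates); the wrist camera has in their place "T_tool_cam" (4x4, takes a point from camera to tool coordinates, whose origin is the TCP and whose axes are the flange's). Camera axes: x right, y down, z forward; pixel columns grow to the right and rows downward; lengths in m; the calibration is good to about 2 mm. A picture is of the moment at which its call begins: read the wrist's pose just before it. There is no depth.
- manip.finish_job(): hands the job in; it is judged then, once.
The state is a dict: "time_s": time; "joints": joint angles; "dq": joint speeds; "tau": joint torques, N m; "tool_pos": TCP position; "tcp_rot": TCP orientation; "contact_force": force on the tool from outside, world axes, zero at the start; "wrist_torque": the same for the moment, N m; "gripper_width": finger opening in m; "finger_force": force on a finger pad.
Only numpy, scipy, OpenCV 4.12 (cv2) and the standard library are available. Lean on these libraries where they do the work, as an engineer would, in place of code of your own. Each camera call takes 0.05 s, during which the arm holds its last target. There are 200 camera calls.

## Task

The jeweller's tumbling barrel is loaded and ready to run. Swing its hinged lid fully shut, then start the lid's wing screw without crossing the thread: turn it backwards (anticlockwise) until it drops with a click into the start of the thread, and only then forwards (clockwise) until it is firm on the lid. Do not disturb the things lying about on the bench.

Things in the scene. Friction and masses are not known exactly. Their poses are not given: they have to be found in the camera images.
- tumbler: fixed grey bench machine, base 270 x 460 mm, gearmotor box at its +y side; carries a grey plastic six-sided barrel with black ends (190 mm across flats, 200 mm long, level axle 137 mm up) locked with one flat sloping 30 deg down towards the worker: the lid seat. Origin on the bench under the barrel's middle; -x is the worker's side
- lid_hinge (a point): middle of the lid's hinge line, along the barrel's top edge; fixed to the machine. x points up the lid seat's slope, away from the worker; y along the hinge line; z straight out of the seat (30 deg from vertical, leaning to the worker). The shut lid runs 104 mm from here along -x, its outer face 6 mm out along z
- lid (a joint): angle (rad) of the lid: 0 = fully shut, grows as its free edge swings up (right-handed about lid_hinge's y). Aluminium plate 170 mm wide, 104 mm long, 6 mm thick, about 0.55 kg with its screw. Stiff hinge (0.45 Nm friction): it stays where it is left and takes up to 6 N at the free edge, so press it fully down
- lid_push (a point): spot on the lid's outer face that is clear to push on: 85 mm from the hinge line, 62 mm to the +y side of the screw; turns with the lid, z out of the outer face. Its mirror image on the other side serves as well
- wing_grip (a point): centre of the wings of the black captive wing screw in the lid: a bar 72 mm long, 16 mm between its flat sides, 30 mm high, on a 16 mm hub. x along the wings, z outwards along the screw's axis, which is square to the lid, mid-width, 82 mm from the hinge line. With the hub down on the lid this point is 28 mm above the lid's outer face
- wing_turn (a joint): turn of the screw (rad), growing clockwise (forwards) seen from outside. 0: wings point up and down the slope. Starts 0.3 to 1.1 clockwise of that. Lid shut, it rides on top of a two-start thread, 12 mm lead; turned back it climbs 1.9 mm per rad, and past about -0.2 it falls 6 mm by its own weight once let go. Forwards from there it stops firm at 2.6. Friction 0.05 Nm holds it; limit -2.6
- wing_lift (a joint): how far the captive screw stands out of the lid (m): 0 = hub down on the lid, at most 0.014, slides freely. Lid shut and riding on top of the thread: about 0.0098 - 0.0019 x wing_turn. Dropped into the thread: about 0.0038 - 0.0019 x wing_turn with 1 mm play, never under 0
- round_box: round light wooden box, 116 mm across, 42 mm high; origin at the centre of its underside; leave alone
- loupe: folding loupe, black barrel 38 mm across and 34 mm high with a steel case flap beside it, 77 mm long in all; origin under the barrel's centre; leave alone
- bench_block: square steel bench block on a rubber pad, 75 x 75 x 24 mm; origin at the centre of its underside; leave alone
- ring_tray: dark wooden tray of finished rings, 100 x 150 x 22 mm; origin at the centre of its underside; leave alone

How it is judged:
On the way, in this order (a step that is already met when the one before it is completed fails the run):
1. the lid is swung shut (value of joint lid below 0.02 rad), for 0.2 s.
2. with the lid shut, the wing screw has been turned back until it dropped into the start of the thread (value of joint lid below 0.02 rad and value of joint wing_turn below 0.05 rad and value of joint wing_lift below 0.0066 m), for 0.2 s.
At the end, for the whole second after the job is handed in: Lid shut (within 0.02 rad), wing screw turned forwards to firm after its click (wing_turn over 2.4 rad), its hub down on the lid (wing_lift under 1 mm), the bench things at rest within 30 mm of where they lay (value of joint lid below 0.02 rad and value of joint wing_turn above 2.4 rad and value of joint wing_lift below 0.001 m and linear speed of each of round_box, loupe, bench_block, ring_tray below 0.02 m/s); the robot touches nothing.
It fails at once if the screw was driven forwards, lid shut, while still riding on top of the thread (crossed) (value of joint lid below 0.02 rad and value of joint wing_turn above 1.7 rad and value of joint wing_lift above 0.0045 m).
It fails at once if a thing lying on the bench was moved more than 30 mm (distance of any of round_box, loupe, bench_block, ring_tray from where it was at the start of the episode above 0.03 m).
It also fails if it takes over 72 s, if anything falls off the work surface, if the arm or the gripper's body presses on something with over 40 N, if the wrist force passes 120 N, or if a joint passes its speed limit or range.

## Working session

There is one attempt and no reset: what is moved stays moved. The work goes in short steps, Python scripts to look and compute and a shell command to move; the robot and the scene stay as the last step left them, time stands still between calls to the robot, and variables do not carry over. Pictures are saved under pics/ and viewed, at most 11 in all, crops included, and the job is handed in when it is done.

```bash
mkdir -p pics; python3 - <<'E'
from bench import manip
import cv2,numpy as np
np.set_printoptions(precision=4,suppress=True)
s=manip.sense();print(s)
for n in("scene","side"):
    f=manip.grab_frame(n);cv2.imwrite(f"pics/{n}0.png",f["pixels"]);print(n,f["fx"],f["fy"],f["cx"],f["cy"]);print(f["extrinsics"])
f=manip.grab_frame("wrist");print(f["T_tool_cam"],f["fx"]);cv2.imwrite("pics/wrist0.png",f["pixels"])
E
```

```text
{'time_s': 0.0, 'joints': array([-0.0854,  0.1312,  1.4893,  0.    ,  1.523 , -0.0854]), 'dq': array([-0.0012, -0.0013, -0.0006,  0.0016, -0.001 ,  0.0005]), 'tau': array([ -0.0016, -55.9853, -49.1756,   0.0767,   0.0359,  -0.0003]), 'tool_pos': array([0.5994, 0.0001, 0.2176]), 'tcp_rot': array([-0.0007,  0.7071,  0.7071, -0.0006]), 'contact_force': array([-0.3766, -0.7764, -0.3251]), 'wrist_torque': array([-0.0142, -0.0258,  0.0067]), 'finger_force': 0.0, 'gripper_width': 0.09316626502390085}
scene 403.51551888847007 403.51551888847007 318.9159808081076 202.52160480203403
[[ 0.5484  0.4869 -0.6799  1.3001]
 [ 0.8362 -0.3179  0.4468 -0.4364]
 [ 0.0014 -0.8136 -0.5815  0.8025]
 [ 0.      0.      0.      1.    ]]
side 458.8486596737628 458.8486596737628 316.68306697256264 196.7398787705489
[[ 0.9711 -0.1712  0.1664  0.3296]
 [-0.2385 -0.7261  0.6449 -0.7244]
 [ 0.0104 -0.6659 -0.746   1.0244]
 [ 0.      0.      0.      1.    ]]
[[-0.0002 -0.9679 -0.2513  0.0702]
 [ 1.     -0.0003  0.0004 -0.0001]
 [-0.0005 -0.2513  0.9679 -0.1643]
 [ 0.      0.      0.      1.    ]] 294.9031598082238
```

View pics/scene0.png

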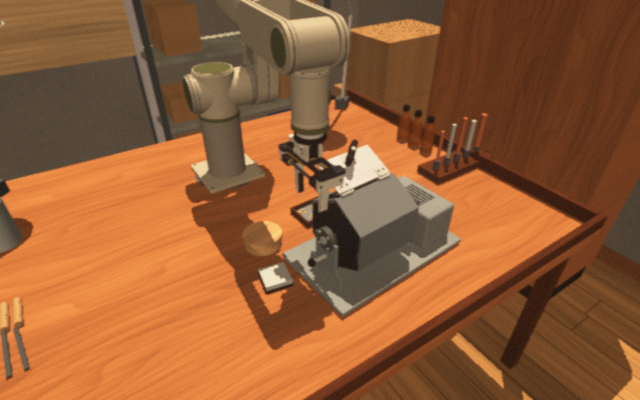

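View pics/side0.png

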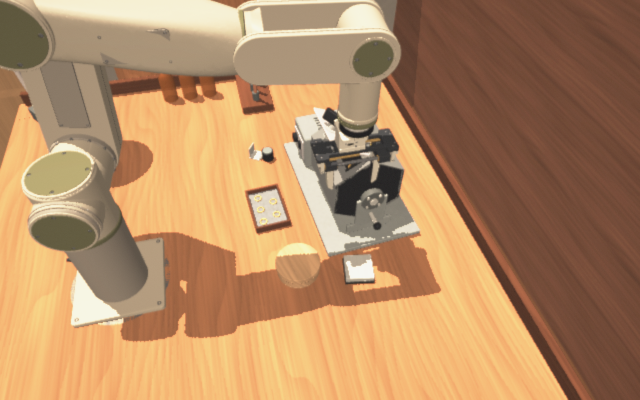

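The lid stands open, leaning to the robot, with the gripper over it. The machine's base corners are at about (286,257), (345,318) and (460,240) in scene. The arm hides the details, so I'm lifting it clear.

```bash
python3 -m pendant '[{"fingers":1,"xyz":[0,0,-1],"turn":[0,0,0]},{"fingers":1,"xyz":[0,0,-1],"turn":[0,0,0]},{"fingers":1,"xyz":[0,-0.7,-1],"turn":[0,0,0]},{"fingers":1,"xyz":[0,-0.7,-1],"turn":[0,0,0]},{"fingers":1,"xyz":[0,-0.7,-1],"turn":[0,0,0]},{"fingers":1,"xyz":[0,-0.7,-1],"turn":[0,0,0]},{"fingers":1,"xyz":[0,-0.7,0],"turn":[0,0,0]},{"fingers":1,"xyz":[0,-0.7,0],"turn":[0,0,0]},{"fingers":1,"xyz":[0,-0.7,0],"turn":[0,0,0]},{"fingers":1,"xyz":[0,0,0],"turn":[0,0,0]}]'
python3 - <<'E'
from bench import manip
import cv2,numpy as np
s=manip.sense();print(s["tool_pos"],s["tcp_rot"],s["joints"])
c={}
for n in("scene","side","wrist"):
    f=manip.grab_frame(n);c[n]=f["pixels"];cv2.imwrite(f"pics/{n}1.png",f["pixels"])
a=cv2.resize(c["scene"][100:330,240:480],None,fx=1.65,fy=1.65,interpolation=3)
b=cv2.resize(c["side"][60:290,230:430],None,fx=1.65,fy=1.65,interpolation=3)
cv2.imwrite("pics/m1.png",np.hstack([a,b]));print(a.shape)
E
```

```text
time_s: 0.98
tool_pos: [0.4509, 0.0001, 0.3997]
tcp_rot: [0.001, 0.707, 0.707, 0.0]
contact_force: [0.1, 0.4, -0.7]
gripper_width: 0.093
finger_force: 0.0
[4.50862127e-01 1.28646844e-04 3.99725093e-01] [5.44055115e-04 7.07073607e-01 7.07139657e-01 3.51831614e-04] [-1.13413656e-01 -2.73277834e-01  1.54592723e+00 -1.32447105e-04
  1.86765364e+00 -1.13545890e-01]
(380, 396, 3)
```

View pics/m1.png

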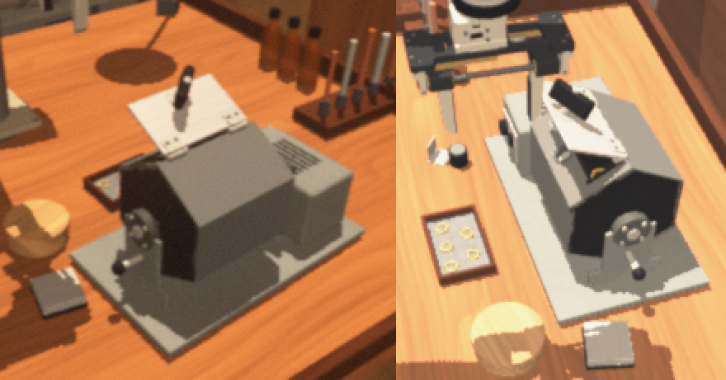

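View pics/wrist1.png

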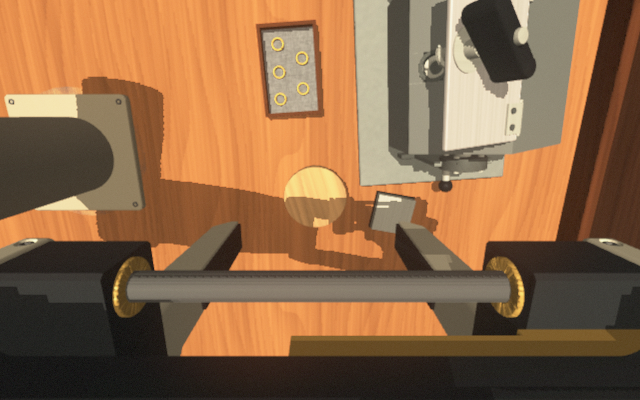

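Scene and side crops show the barrel and lid clearly. The lid is open past vertical with its screw at the top. Next I'm locating the machine from the base corners, triangulated across the two views.

```bash
cat > h.py <<'E'
from bench import manip
import numpy as np, cv2
from scipy.spatial.transform import Rotation as R
np.set_printoptions(precision=4,suppress=True)
def ray(f,E,uv):
    d=np.array([(uv[0]-f["cx"])/f["fx"],(uv[1]-f["cy"])/f["fy"],1]);return E[:3,3],E[:3,:3]@d/np.linalg.norm(d)
def tri(rays):
    A=0;b=0
    for o,d in rays:
        P=np.eye(3)-np.outer(d,d);A=A+P;b=b+P@o
    x=np.linalg.solve(A,b);return x,[round(float(np.linalg.norm((np.eye(3)-np.outer(d,d))@(x-o))),4) for o,d in rays]
def plane(r,z): o,d=r;return o+d*(z-o[2])/d[2]
def rot(q): return R.from_quat(np.r_[q[1:],q[0]])
def toolT(s):
    T=np.eye(4);T[:3,:3]=rot(s["tcp_rot"]).as_matrix();T[:3,3]=s["tool_pos"];return T
def proj(f,E,p):
    c=np.linalg.inv(E)@np.r_[p,1];return np.array([f["fx"]*c[0]/c[2]+f["cx"],f["fy"]*c[1]/c[2]+f["cy"]])
E
python3 - <<'E'
from h import *
s=manip.sense();fs=manip.grab_frame("scene");fd=manip.grab_frame("side");fw=manip.grab_frame("wrist")
Es,Ed,Ew=fs["extrinsics"],fd["extrinsics"],toolT(s)@fw["T_tool_cam"]
S=lambda u,v:ray(fs,Es,(240+u/1.65,100+v/1.65)); D=lambda u,v:ray(fd,Ed,(230+(u-396)/1.65,60+v/1.65));W=lambda u,v:ray(fw,Ew,(u,v))
print("A(-x-y)",tri([S(72,258),D(556,320),W(361,185)]))
print("B(+x-y)",tri([S(170,357),D(710,285),W(502,177)]))
print("C(-x+y) D",plane(D(487,138),.012)," C(+x+y) S",plane(S(363,235),.012))
# barrel end (-y) top vertex; far top vertex
print("vertex",tri([S(163,151),D(636,120)]))
print("lid free corners (+y,-y)",tri([S(212,75),D(543,82)]),tri([S(128,104),D(582,160)]))
print("hinge ends(-y,+y)",tri([S(163,152),D(625,157)]),S(240,123))
print("screw mid",tri([S(185,88),D(573,98)]))
E
```

```text
A(-x-y) (array([ 0.5358, -0.0551,  0.0099]), [0.0022, 0.0032, 0.0022])
B(+x-y) (array([ 0.804 , -0.0417,  0.0115]), [0.0022, 0.0025, 0.0005])
C(-x+y) D [0.5102 0.4025 0.012 ]  C(+x+y) S [0.7742 0.4095 0.012 ]
vertex (array([0.6757, 0.043 , 0.2957]), [0.0221, 0.0221])
lid free corners (+y,-y) (array([0.5696, 0.198 , 0.299 ]), [0.0047, 0.0047]) (array([0.5813, 0.0239, 0.2995]), [0.0116, 0.0116])
hinge ends(-y,+y) (array([0.6567, 0.0423, 0.2593]), [0.0017, 0.0017]) (array([ 1.3001, -0.4364,  0.8025]), array([-0.6135,  0.5973, -0.5166]))
screw mid (array([0.5975, 0.1246, 0.3142]), [0.0003, 0.0003])
```

```bash
python3 -m pendant '[{"fingers":0,"xyz":[0.33,0.93,0],"turn":[0,0,0]},{"fingers":0,"xyz":[0.33,0.93,0],"turn":[0,0,0]},{"fingers":0,"xyz":[0.33,0.93,0],"turn":[0,0,0]},{"fingers":0,"xyz":[0.33,0.93,0],"turn":[0,0,0]},{"fingers":0,"xyz":[0.33,0.93,0],"turn":[0,0,0]},{"fingers":0,"xyz":[0,0,0],"turn":[0,0,0]},{"fingers":0,"xyz":[0,0,0.8],"turn":[0,0,0]},{"fingers":0,"xyz":[0,0,0.8],"turn":[0,0,0]},{"fingers":0,"xyz":[0,0,0.6],"turn":[0,0,0]},{"fingers":0,"xyz":[0,0,0],"turn":[0,0,0]},{"fingers":0,"xyz":[0,0,0],"turn":[0,0,0]}]' 20
python3 - <<'E'
from h import *
a=manip.grab_frame("wrist")["pixels"];b=manip.grab_frame("side")["pixels"]
b=cv2.resize(b[60:260,270:430],None,fx=2,fy=2)
cv2.imwrite("pics/m2.png",np.hstack([cv2.resize(a,(480,300)),cv2.resize(b,(240,300))]))
E
```

```text
time_s: 2.2
tool_pos: [0.5919, 0.0495, 0.3312]
tcp_rot: [-0.001, 0.707, 0.707, -0.001]
contact_force: [-0.5, -0.8, -0.4]
gripper_width: 0.0241
finger_force: 0.0
```

View pics/m2.png

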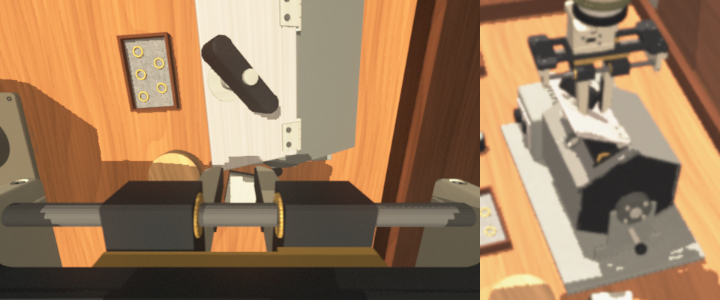

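Wrist view: hinge plates near (290,12) and (290,135), wings from (205,45) to (275,108), hub boss at (250,77). The fingers are over the lid's -y end, so I'm checking how close they are to its edge.

```bash
python3 - <<'E'
from h import *
s=manip.sense();f=manip.grab_frame("wrist");E=toolT(s)@f["T_tool_cam"]
W=lambda u,v,z:plane(ray(f,E,(u/.75,v/.75)),z)
print(s["gripper_width"])
print("hinge plates -y: bottom, top",W(290,152,.25),W(290,122,.25)," +y bottom",W(290,27,.25))
print("hinge line",W(302,120,.25),W(301,20,.25))
print("lid free edge top/bot",W(196,20,.30),W(205,150,.30),"edge-y",W(228,170,.285),W(285,158,.255))
print("wing ends",W(210,42,.345),W(274,108,.33))
E
```

```text
0.016332485855126276
hinge plates -y: bottom, top [0.6536 0.0464 0.25  ] [0.6515 0.0817 0.25  ]  +y bottom [0.6458 0.1792 0.25  ]
hinge line [0.6649 0.084  0.25  ] [0.6566 0.1857 0.25  ]
lid free edge top/bot [0.5588 0.1724 0.3   ] [0.5619 0.0631 0.3   ] edge-y [0.5824 0.0375 0.285 ] [0.647  0.0406 0.255 ]
wing ends [0.5748 0.1477 0.345 ] [0.6199 0.1046 0.33  ]
```

```bash
python3 -m pendant '[{"fingers":0,"xyz":[0.25,-0.1,0],"turn":[0,0,0]},{"fingers":0,"xyz":[0,0,0.4],"turn":[0,0,0]},{"fingers":0,"xyz":[0,0,0.4],"turn":[0,0,0]},{"fingers":0,"xyz":[0,0,0.4],"turn":[0,0,0]},{"fingers":0,"xyz":[0,0,0.4],"turn":[0,0,0]},{"fingers":0,"xyz":[0,0,0.4],"turn":[0,0,0]},{"fingers":0,"xyz":[0,0,0.4],"turn":[0,0,0]},{"fingers":0,"xyz":[0,0,0.4],"turn":[0,0,0]},{"fingers":0,"xyz":[0,0,0.4],"turn":[0,0,0]},{"fingers":0,"xyz":[0,0,0.2],"turn":[0,0,0]},{"fingers":0,"xyz":[0,0,0],"turn":[0,0,0]}]'
```

```text
time_s: 3.27
tool_pos: [0.5886, 0.0569, 0.2281]
tcp_rot: [-0.001, 0.707, 0.707, -0.001]
contact_force: [-0.5, 0.5, -0.3]
gripper_width: 0.0004
finger_force: 0.0
```

```bash
python3 -m pendant '[{"fingers":0,"xyz":[0,0,0.15],"turn":[0,0,0]},{"fingers":0,"xyz":[0,0,0.15],"turn":[0,0,0]},{"fingers":0,"xyz":[0,0,0.1],"turn":[0,0,0]}]'; python3 -m pendant '[{"fingers":0,"xyz":[0,0,0.1],"turn":[0,0,0]},{"fingers":0,"xyz":[0,0,0],"turn":[0,0,0]}]'
```

```text
time_s: 3.52
tool_pos: [0.5904, 0.057, 0.2195]
tcp_rot: [0.001, 0.707, 0.707, 0.001]
contact_force: [-0.9, -1.4, 21.7]
gripper_width: 0.0006
finger_force: 10.6
time_s: 3.68
tool_pos: [0.5906, 0.057, 0.2195]
tcp_rot: [0.002, 0.707, 0.707, 0.002]
contact_force: [-7.3, -1.0, 18.8]
gripper_width: 0.0003
finger_force: 9.9
```

Lid is pressed against its stop, 20 N with no further travel. Now I lift, move over the screw and tilt to its axis.

```bash
python3 -m pendant '[{"fingers":0,"xyz":[0,0,-0.85],"turn":[0,0,0]},{"fingers":0,"xyz":[0,0,-0.85],"turn":[0,0,0]},{"fingers":0,"xyz":[0,0,-0.85],"turn":[0,0,0]},{"fingers":0,"xyz":[0,0,-0.85],"turn":[0,0,0]},{"fingers":1,"xyz":[0.98,-0.88,0],"turn":[0,0,-0.069]},{"fingers":1,"xyz":[0.98,-0.88,0],"turn":[0,0,0]},{"fingers":1,"xyz":[0,0,0],"turn":[-0.133,0,0]},{"fingers":1,"xyz":[0,0,0],"turn":[-0.133,0,0]},{"fingers":1,"xyz":[0,0,0],"turn":[-0.133,0,0]},{"fingers":1,"xyz":[0,0,0],"turn":[-0.133,0,0]},{"fingers":1,"xyz":[0,0,0],"turn":[-0.133,0,0]},{"fingers":1,"xyz":[0,0,0],"turn":[0,0,0]}]'
python3 -m pendant '[{"fingers":1,"xyz":[0,0,0],"turn":[0,0,0]},{"fingers":1,"xyz":[0,0,0],"turn":[0,0,0]},{"fingers":1,"xyz":[0,0,0],"turn":[0,0,0]}]'
python3 - <<'E'
from h import *
s=manip.sense();f=manip.grab_frame("wrist");a=f["pixels"];b=manip.grab_frame("side")["pixels"]
cv2.imwrite("pics/w3.png",a)
b=cv2.resize(b[60:260,270:430],None,fx=2,fy=2)
cv2.imwrite("pics/m3.png",np.hstack([cv2.resize(a,(480,300)),cv2.resize(b,(240,300))]))
print(s["joints"],toolT(s))
E
```

```text
time_s: 4.68
tool_pos: [0.531, 0.1143, 0.3122]
tcp_rot: [0.177, 0.664, 0.702, 0.187]
contact_force: [-1.4, 0.9, -1.9]
gripper_width: 0.0491
finger_force: 0.0
time_s: 4.93
tool_pos: [0.5366, 0.1144, 0.3198]
tcp_rot: [0.178, 0.665, 0.701, 0.188]
contact_force: [-0.1, 0.4, -0.1]
gripper_width: 0.0691
finger_force: 0.0
[ 0.1492 -0.5611  1.9917 -0.051   1.1909  0.1018] [[-0.0537  0.8654  0.4982  0.5366]
 [ 0.9986  0.0465  0.027   0.1144]
 [ 0.0002  0.499  -0.8666  0.3198]
 [ 0.      0.      0.      1.    ]]
```

View pics/m3.png

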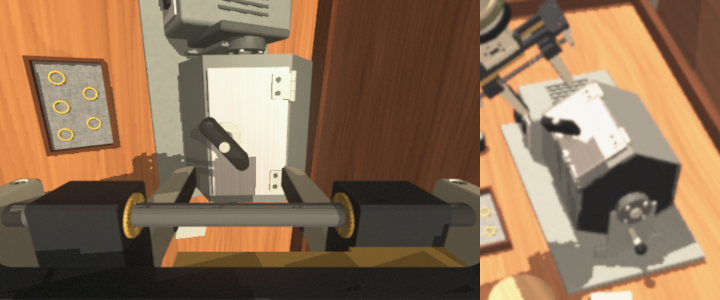

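The lid is flat on its seat. The black wing runs from about (205,120) to (245,165), roughly 45° clockwise of the slope. Measuring it precisely next.

```bash
cat > wing.py <<'E'
from h import *
n=np.array([-.5*np.cos(.054),-.5*np.sin(.054),.866]);xh=np.array([.866*np.cos(.054),.866*np.sin(.054),.5]);yh=np.cross(n,xh)
def pl(r,h,H): o,d=r;return o+d*(((H+h*n)-o)@n)/(d@n)
def wing(img,f,E,H,h,box):
    x0,y0,x1,y1=box;g=img.max(2).copy();m=np.zeros_like(g);m[y0:y1,x0:x1]=(g[y0:y1,x0:x1]<60)*255
    m=cv2.morphologyEx(m,cv2.MORPH_CLOSE,np.ones((15,15)))
    c=max(cv2.findContours(m,0,1)[0],key=cv2.contourArea)
    P=np.array([pl(ray(f,E,p[0]),h,H) for p in c]);Q=np.c_[(P-H)@xh,(P-H)@yh].astype(np.float32)
    (cx,cy),(w,hh),a=cv2.minAreaRect(Q);pts=cv2.boxPoints(((cx,cy),(w,hh),a));e=max(pts[1]-pts[0],pts[2]-pts[1],key=np.linalg.norm)
    t=-np.arctan2(e[1],e[0]);t=(t+np.pi/2)%np.pi-np.pi/2
    return (cx,cy),sorted((w,hh)),t,H+cx*xh+cy*yh+h*n,cv2.contourArea(c)
E
python3 - <<'E'
from wing import *
s=manip.sense();f=manip.grab_frame("wrist");E=toolT(s)@f["T_tool_cam"];img=f["pixels"]
H=np.array([.659,.123,.247])
for h in(.037,.043,.05,.058):
    r=wing(img,f,E,H,h,(255,145,340,235));print(h,r)
L=lambda u,v,h=.006:((lambda p:np.r_[(p-H)@xh,(p-H)@yh])(pl(ray(f,E,(u/.75,v/.75)),h,H)))
print("lid corners",L(209,67),L(205,195),"hinge line",L(293,71),L(291,165),"-y edge",L(240,197))
S=toolT(s);print("grasp pt now rel",[(S[:3,3]-.019*S[:3,2]-H)@a for a in(xh,yh,n)])
c=img[120:280,230:430];cv2.imwrite("pics/c3.png",cv2.resize(c,None,fx=3,fy=3,interpolation=2))
E
```

```text
0.037 ((-0.07189968973398209, -0.022798825055360794), [0.00599617650732398, 0.01982087641954422], np.float32(0.61348116), array([0.5796, 0.0959, 0.2431]), 45.0)
0.043 ((-0.07187519967556, -0.020627543330192566), [0.005853000096976757, 0.01934758387506008], np.float32(0.61348164), array([0.5765, 0.0979, 0.2483]), 45.0)
0.05 ((-0.0718466266989708, -0.01809437945485115), [0.005685961339622736, 0.01879541203379631], np.float32(0.61348116), array([0.5729, 0.1002, 0.2544]), 45.0)
0.058 ((-0.07181397080421448, -0.015199333429336548), [0.005495051853358746, 0.01816435530781746], np.float32(0.6134814), array([0.5688, 0.1029, 0.2613]), 45.0)
lid corners [-0.1067  0.0919] [-0.1181 -0.0779] hinge line [-0.005   0.0873] [-0.0003 -0.0334] -y edge [-0.0691 -0.0809]
grasp pt now rel [np.float64(-0.07021253500693617), np.float64(-0.002052951894366574), np.float64(0.1427315227378233)]
```

View pics/c3.png

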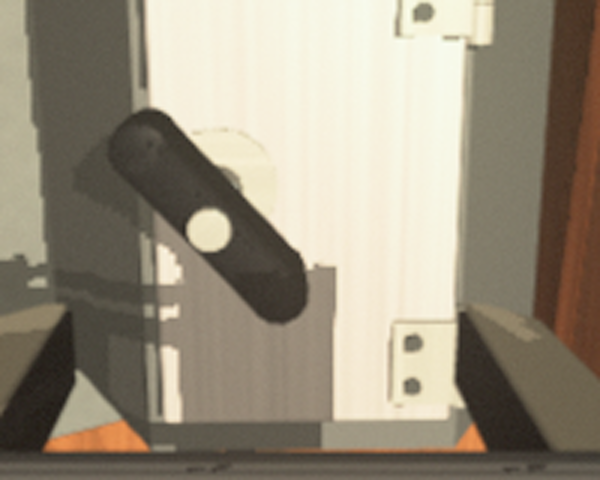

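The crop shows the bar from (112,112) to (306,322), with long edges (172,120)-(303,262) and (112,160)-(255,313), and a pale axis dot at (209,230).

```bash
python3 - <<'E'
from wing import *
s=manip.sense();f=manip.grab_frame("wrist");E=toolT(s)@f["T_tool_cam"]
H=np.array([.659,.123,.247])
L=lambda x,y,h:((lambda p:np.r_[(p-H)@xh,(p-H)@yh])(pl(ray(f,E,(230+x/3,120+y/3)),h,H)))
for h in(.043,.058):
  print(h,"dot",L(209,230,h),"centre",L(208,216,h),"ends",L(125,125,h),L(290,308,h))
  for a,b in(((172,120),(303,262)),((112,160),(255,313))):
    e=L(*b,h)-L(*a,h);print("turn",-np.arctan2(e[1],e[0]))
print("seat hinge edge",L(465,100,.006),L(460,400,.006),"free edge",L(147,60,.006),L(155,400,.006),"-y edge",L(300,420,.006))
print("washer centre",L(222,182,.006))
E
```

```text
0.043 dot [-0.0874  0.0013] centre [-0.0876  0.0055] ends [-0.1103  0.0316] [-0.0639 -0.0224]
turn 0.8421815614739366
turn 0.8508599051361574
0.058 dot [-0.0864  0.0054] centre [-0.0866  0.0093] ends [-0.1079  0.0339] [-0.0644 -0.0169]
turn 0.842181561473936
turn 0.8508599051361587
seat hinge edge [-0.0077  0.0341] [-0.0035 -0.07  ] free edge [-0.1084  0.0467] [-0.1095 -0.07  ] -y edge [-0.059  -0.0777]
washer centre [-0.0853  0.0074]
```

```bash
python3 -m pendant '[{"fingers":0.6,"xyz":[0.287,-0.543,0],"turn":[0,0,-0.154]},{"fingers":0.6,"xyz":[0,0,0],"turn":[0,0,-0.154]},{"fingers":0.6,"xyz":[0,0,0],"turn":[0,0,-0.154]},{"fingers":0.6,"xyz":[0,0,0],"turn":[0,0,-0.154]},{"fingers":0.6,"xyz":[0,0,0],"turn":[0,0,-0.154]},{"fingers":0.6,"xyz":[0,0,0],"turn":[0,0,-0.154]},{"fingers":0.6,"xyz":[0,0,0.6],"turn":[0,0,0]},{"fingers":0.6,"xyz":[0,0,0.6],"turn":[0,0,0]},{"fingers":0.6,"xyz":[0,0,0],"turn":[0,0,0]},{"fingers":0.6,"xyz":[0,0,0],"turn":[0,0,0]}]' 20
python3 - <<'E'
from wing import *
s=manip.sense();f=manip.grab_frame("wrist");H=np.array([.659,.123,.247])
S=toolT(s);G=S[:3,3]-.019*S[:3,2]
print("G rel",[(G-H)@a for a in(xh,yh,n)],"zerr",S[:3,2]+n,"ang",np.arctan2(-S[:3,1]@yh,S[:3,1]@xh),s["joints"])
cv2.imwrite("pics/w4.png",f["pixels"])
E
```

```text
time_s: 5.97
tool_pos: [0.5382, 0.123, 0.277]
tcp_rot: [0.231, 0.372, 0.892, 0.111]
contact_force: [0.1, -0.5, -0.3]
gripper_width: 0.0558
finger_force: 0.0
G rel [np.float64(-0.08940438978322739), np.float64(0.006486075219345894), np.float64(0.10531094331691178)] zerr [-0.0042 -0.0006 -0.0024] ang -0.725683280183813 [ 0.172  -0.5426  2.0554 -0.0655  1.114  -0.5941]
```

View pics/w4.png

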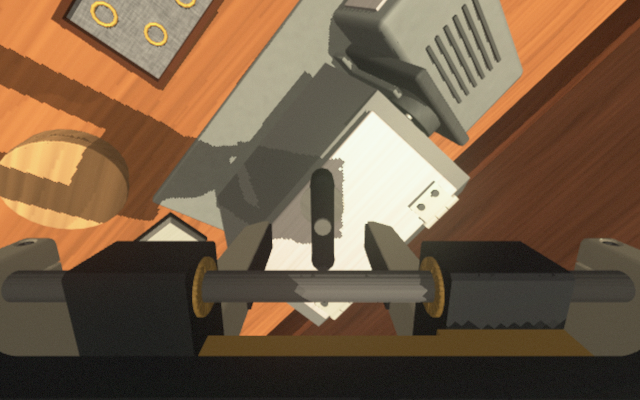

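The wing is upright in the view, at column 322, centred between the fingers, with the dot at (322,227) where predicted. Descending and gripping.

```bash
python3 -m pendant '[{"fingers":0.6,"xyz":[0,0.04,0.5],"turn":[0,0,0]},{"fingers":0.6,"xyz":[0,0,0.5],"turn":[0,0,0]},{"fingers":0.6,"xyz":[0,0,0.5],"turn":[0,0,0]},{"fingers":0.6,"xyz":[0,0,0.5],"turn":[0,0,0]},{"fingers":0.6,"xyz":[0,0,0],"turn":[0,0,0]},{"fingers":0.6,"xyz":[0,0,0],"turn":[0,0,0]}]' 20
python3 -m pendant '[{"fingers":0,"xyz":[0,0,0],"turn":[0,0,0]},{"fingers":0,"xyz":[0,0,0],"turn":[0,0,0]},{"fingers":0,"xyz":[0,0,0],"turn":[0,0,0]},{"fingers":0,"xyz":[0,0,0],"turn":[0,0,0]},{"fingers":0,"xyz":[0,0,0],"turn":[0,0,0]},{"fingers":0,"xyz":[0,0,0],"turn":[0,0,0]},{"fingers":0,"xyz":[0,0,0],"turn":[0,0,0]}]' 20
```

```text
time_s: 6.52
tool_pos: [0.569, 0.1256, 0.2271]
tcp_rot: [0.232, 0.372, 0.892, 0.112]
contact_force: [0.3, -0.8, -0.6]
gripper_width: 0.0557
finger_force: 0.0
time_s: 7.1
tool_pos: [0.5696, 0.1262, 0.2275]
tcp_rot: [0.233, 0.372, 0.891, 0.113]
contact_force: [-1.4, 0.2, -1.7]
gripper_width: 0.0161
finger_force: 20.0
```

Gripped at 16 mm with little side force. Turning back about 1.2 rad, following the climb.

```bash
python3 -m pendant '[{"fingers":0,"xyz":[0,0,-0.006],"turn":[0,0,-0.127]},{"fingers":0,"xyz":[0,0,-0.006],"turn":[0,0,-0.127]},{"fingers":0,"xyz":[0,0,-0.006],"turn":[0,0,-0.127]},{"fingers":0,"xyz":[0,0,-0.006],"turn":[0,0,-0.127]},{"fingers":0,"xyz":[0,0,-0.006],"turn":[0,0,-0.127]},{"fingers":0,"xyz":[0,0,-0.006],"turn":[0,0,-0.127]}]'
python3 -m pendant '[{"fingers":0,"xyz":[0,0,-0.006],"turn":[0,0,-0.127]},{"fingers":0,"xyz":[0,0,-0.006],"turn":[0,0,-0.127]},{"fingers":0,"xyz":[0,0,-0.006],"turn":[0,0,-0.127]},{"fingers":0,"xyz":[0,0,-0.006],"turn":[0,0,-0.127]},{"fingers":0,"xyz":[0,0,-0.006],"turn":[0,0,-0.127]},{"fingers":0,"xyz":[0,0,-0.006],"turn":[0,0,-0.127]},{"fingers":0,"xyz":[0,0,0],"turn":[0,0,0]},{"fingers":0,"xyz":[0,0,0],"turn":[0,0,0]}]'
python3 - <<'E'
from wing import *
s=manip.sense();H=np.array([.659,.123,.247])
S=toolT(s);G=S[:3,3]-.019*S[:3,2]
print("G rel",[(G-H)@a for a in(xh,yh,n)],"zerr",S[:3,2]+n,"wing",np.arctan2(-S[:3,1]@yh,S[:3,1]@xh)+np.pi/2,s["joints"],s["wrist_torque"])
E
```

```text
time_s: 7.6
tool_pos: [0.5685, 0.1249, 0.2277]
tcp_rot: [0.255, 0.091, 0.962, 0.037]
contact_force: [-2.7, -6.1, 1.7]
gripper_width: 0.016
finger_force: 20.0
time_s: 8.27
tool_pos: [0.5683, 0.1233, 0.2284]
tcp_rot: [0.255, -0.195, 0.946, -0.04]
contact_force: [2.0, -12.0, -0.0]
gripper_width: 0.0159
finger_force: 20.0
G rel [np.float64(-0.08769334106671423), np.float64(0.005310544814611321), np.float64(0.04817874066016397)] zerr [-0.0012 -0.0038 -0.0008] wing -0.35280456202671906 [ 0.1634 -0.4313  2.0679 -0.0697  0.9871 -1.7902] [-1.2007 -0.1304 -0.7517]
```

```bash
python3 -m pendant '[{"fingers":0.5,"xyz":[0,0,0],"turn":[0,0,0]},{"fingers":0.5,"xyz":[0,0,0],"turn":[0,0,0]},{"fingers":0.5,"xyz":[0,-0.06,0],"turn":[0,0,0]},{"fingers":0.5,"xyz":[0,0,0],"turn":[0,0,0]},{"fingers":0.5,"xyz":[0,0,0],"turn":[0,0,0]},{"fingers":0.5,"xyz":[0,0,0],"turn":[0,0,0]},{"fingers":0.5,"xyz":[0,0,0],"turn":[0,0,0]}]'
python3 - <<'E'
from h import *
f=manip.grab_frame("wrist");a=f["pixels"];b=manip.grab_frame("side")["pixels"];cv2.imwrite("pics/w5.png",a)
b=cv2.resize(b[60:260,270:430],None,fx=2,fy=2)
cv2.imwrite("pics/m5.png",np.hstack([cv2.resize(a,(480,300)),cv2.resize(b,(240,300))]))
E
```

```text
time_s: 8.85
tool_pos: [0.5687, 0.124, 0.229]
tcp_rot: [0.255, -0.195, 0.946, -0.038]
contact_force: [0.4, -0.3, -0.5]
gripper_width: 0.0463
finger_force: 0.0
```

View pics/m5.png

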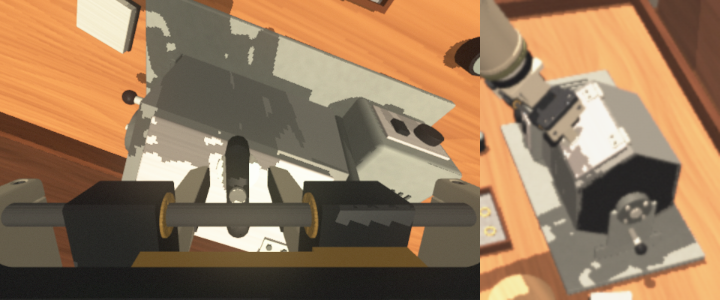

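The screw is released and centred at (237,165), with its dot near (237,196). I'm working out the dot's height to confirm the drop.

```bash
python3 - <<'E'
from wing import *
H=np.array([.659,.123,.247]);s=manip.sense();f=manip.grab_frame("wrist");T=f["T_tool_cam"]
def dot(img,u,v):
    g=cv2.cvtColor(img,6)[v-14:v+15,u-14:u+15]
    m=(g>90).astype(np.uint8);k,l,st,c=cv2.connectedComponentsWithStats(m);i=l[14,14];print("dot",c[i]+[u-14,v-14],st[i]);return c[i]+[u-14,v-14]
def Tq(p,q):
    M=np.eye(4);M[:3,:3]=rot(np.array(q)/np.linalg.norm(q)).as_matrix();M[:3,3]=p;return M
A=Tq([.5382,.123,.277],[.231,.372,.892,.111]);B=toolT(s)
ax=H-.0875*xh+.0055*yh
for nm,M,g in(("pics/w4.png",A,(322,227)),("pics/w5.png",B,(316,261))):
    d=dot(cv2.imread(nm),*g)
    for h in(.05,.0545,.058,.0605,.064): print(h,proj(f,M@T,ax+h*n))
E
```

```text
dot [322.1867 226.7689] [  6   6  17  17 225]
0.05 [317.857  219.8946]
0.0545 [317.8287 222.0435]
0.058 [317.8059 223.778 ]
0.0605 [317.7891 225.0525]
0.064 [317.765  226.8889]
dot [316.5537 260.3995] [  3   2  24  22 428]
0.05 [315.6726 251.4017]
0.0545 [315.6143 255.2504]
0.058 [315.5666 258.3993]
0.0605 [315.5312 260.7376]
0.064 [315.4796 264.1439]
```

```bash
python3 - <<'E'
from wing import *
from scipy.optimize import least_squares
H=np.array([.659,.123,.247]);f=manip.grab_frame("wrist");T=f["T_tool_cam"]
def Tq(p,q):
    M=np.eye(4);M[:3,:3]=rot(np.array(q)/np.linalg.norm(q)).as_matrix();M[:3,3]=p;return M
C=[Tq([.5366,.1144,.3198],[.178,.665,.701,.188]),Tq([.5382,.123,.277],[.231,.372,.892,.111]),toolT(manip.sense())]
O=[(299.7,196.7),(322.19,226.77),(316.55,260.4)]
def r(p): return np.concatenate([proj(f,M@T,H+p[0]*xh+p[1]*yh+h*n)-o for M,o,h in zip(C,O,(p[2],p[2],p[3]))])
q=least_squares(r,[-.0875,.0055,.06,.055]);print(q.x,q.fun)
for d in(.0023,-.0038):
    g=least_squares(lambda p:r([p[0],p[1],p[2],p[2]+d]),q.x[:3]);print(d,g.x,g.fun,g.cost)
E
```

```text
[-0.0842  0.0068  0.0615  0.0533] [-1.0521 -1.0561  0.4125  0.4818 -0.6717 -0.0086]
0.0023 [-0.0847  0.0056  0.0545] [-1.0218 -1.9529 -1.2416 -2.3852 -2.5121  1.7897] 10.801297828323717
-0.0038 [-0.0844  0.0063  0.0586] [-1.0415 -1.4177 -0.3049 -0.7203 -1.4526  0.7919] 3.2217367066456215
```

The fit says the screw fell about 8 mm between views, so it is in the thread. Lowering 6 mm, regripping and turning forwards to about 0.8, with a check there.

```bash
python3 -m pendant '[{"fingers":0.5,"xyz":[-0.08,0,0.1],"turn":[0,0,0]},{"fingers":0.5,"xyz":[0,0,0.1],"turn":[0,0,0]},{"fingers":0,"xyz":[0,0,0],"turn":[0,0,0]},{"fingers":0,"xyz":[0,0,0],"turn":[0,0,0]},{"fingers":0,"xyz":[0,0,0],"turn":[0,0,0]},{"fingers":0,"xyz":[0,0,0],"turn":[0,0,0]},{"fingers":0,"xyz":[0,0,0],"turn":[0,0,0]},{"fingers":0,"xyz":[0,0,0],"turn":[0,0,0]},{"fingers":0,"xyz":[0,0,0],"turn":[0,0,0]}]' 20
python3 -m pendant '[{"fingers":0,"xyz":[0,0,0.0075],"turn":[0,0,0.15]},{"fingers":0,"xyz":[0,0,0.0075],"turn":[0,0,0.15]},{"fingers":0,"xyz":[0,0,0.0075],"turn":[0,0,0.15]},{"fingers":0,"xyz":[0,0,0.0075],"turn":[0,0,0.15]},{"fingers":0,"xyz":[0,0,0.0075],"turn":[0,0,0.15]},{"fingers":0,"xyz":[0,0,0.0075],"turn":[0,0,0.15]},{"fingers":0,"xyz":[0,0,0.0075],"turn":[0,0,0.15]},{"fingers":0,"xyz":[0,0,0.0075],"turn":[0,0,0.15]},{"fingers":0,"xyz":[0,0,0.0075],"turn":[0,0,0.15]},{"fingers":0,"xyz":[0,0,0.0075],"turn":[0,0,0.15]},{"fingers":0,"xyz":[0,0,0],"turn":[0,0,0]},{"fingers":0,"xyz":[0,0,0],"turn":[0,0,0]}]'
python3 - <<'E'
from wing import *
s=manip.sense();H=np.array([.659,.123,.247])
S=toolT(s);G=S[:3,3]-.019*S[:3,2]
print("G rel",[(G-H)@a for a in(xh,yh,n)],"F",[s["contact_force"]@a for a in(xh,yh,n)],"wing",np.arctan2(-S[:3,1]@yh,S[:3,1]@xh)+np.pi/2,s["wrist_torque"])
f=manip.grab_frame("wrist");E=S@f["T_tool_cam"]
g=cv2.cvtColor(f["pixels"],6)
print(*[(h,proj(f,E,H-.0843*xh+.0065*yh+h*n)) for h in(.0505,.053,.0588,.062)])
cv2.imwrite("pics/c6.png",cv2.resize(f["pixels"][190:310,240:400],None,fx=4,fy=4))
E
```

```text
time_s: 9.8
tool_pos: [0.5737, 0.1247, 0.2251]
tcp_rot: [0.255, -0.195, 0.946, -0.039]
contact_force: [1.0, -2.5, 0.1]
gripper_width: 0.0158
finger_force: 20.0
time_s: 10.8
tool_pos: [0.5748, 0.1242, 0.2229]
tcp_rot: [0.234, 0.364, 0.895, 0.11]
contact_force: [-0.4, -5.6, 0.8]
gripper_width: 0.0157
finger_force: 20.0
G rel [np.float64(-0.08475798398457798), np.float64(0.005741391842297665), np.float64(0.04016973383051002)] F [np.float64(-0.1990165883027346), np.float64(-5.533222102173282), np.float64(1.054800686411951)] wing 0.8271290633364904 [-0.4717  0.0706 -0.3836]
(0.0505, array([319.8423, 260.7083])) (0.053, array([319.8678, 263.0981])) (0.0588, array([319.9303, 268.9594])) (0.062, array([319.967 , 272.3981]))
```

View pics/c6.png

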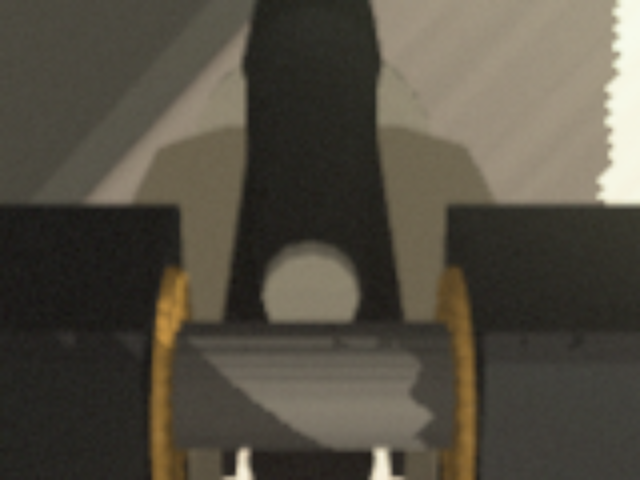

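The dot at about (318,262) matches the dropped height; if still riding on top it would be at row 272. Going on forwards to firm.

```bash
python3 -m pendant '[{"fingers":0,"xyz":[0,0,0.0075],"turn":[0,0,0.15]},{"fingers":0,"xyz":[0,0,0.0075],"turn":[0,0,0.15]},{"fingers":0,"xyz":[0,0,0.0075],"turn":[0,0,0.15]},{"fingers":0,"xyz":[0,0,0.0075],"turn":[0,0,0.15]},{"fingers":0,"xyz":[0,0,0.0075],"turn":[0,0,0.15]},{"fingers":0,"xyz":[0,0,0.0075],"turn":[0,0,0.15]},{"fingers":0,"xyz":[0,0,0.0075],"turn":[0,0,0.15]},{"fingers":0,"xyz":[0,0,0.0075],"turn":[0,0,0.15]},{"fingers":0,"xyz":[0,0,0.0075],"turn":[0,0,0.15]},{"fingers":0,"xyz":[0,0,0.0075],"turn":[0,0,0.15]}]'
python3 -m pendant '[{"fingers":0,"xyz":[0,0,0],"turn":[0,0,0.15]},{"fingers":0,"xyz":[0,0,0],"turn":[0,0,0.15]},{"fingers":0,"xyz":[0,0,0],"turn":[0,0,0.15]},{"fingers":0,"xyz":[0,0,0],"turn":[0,0,0.15]},{"fingers":0,"xyz":[0,0,0],"turn":[0,0,0.12]},{"fingers":0,"xyz":[0,0,0],"turn":[0,0,0]},{"fingers":0,"xyz":[0,0,0],"turn":[0,0,0]}]'
cat > st.py <<'E'
from wing import *
s=manip.sense();H=np.array([.659,.123,.247])
S=toolT(s);G=S[:3,3]-.019*S[:3,2]
print("G rel",[(G-H)@a for a in(xh,yh,n)],"F",[s["contact_force"]@a for a in(xh,yh,n)],"wing",(np.arctan2(-S[:3,1]@yh,S[:3,1]@xh)+np.pi/2),s["wrist_torque"],"Tn",s["wrist_torque"]@n)
E
python3 st.py
```

```text
time_s: 11.68
tool_pos: [0.5754, 0.1242, 0.2208]
tcp_rot: [0.133, 0.801, 0.54, 0.221]
contact_force: [-7.8, -7.5, 5.5]
gripper_width: 0.0158
finger_force: 20.0
time_s: 12.27
tool_pos: [0.5752, 0.1244, 0.2207]
tcp_rot: [0.066, 0.92, 0.297, 0.249]
contact_force: [-6.8, -5.9, 3.4]
gripper_width: 0.016
finger_force: 20.0
G rel [np.float64(-0.08552379194688359), np.float64(0.005899806332417346), np.float64(0.03800536133232907)] F [np.float64(-4.4118940998744405), np.float64(-5.533435981074667), np.float64(6.47622954207249)] wing 2.5704227287695947 [-0.4741  1.1244 -0.312 ] Tn -0.06387574462566076
```

```bash
python3 -m pendant '[{"fingers":0,"xyz":[0,0,0],"turn":[0,0,0.06]},{"fingers":0,"xyz":[0,0,0],"turn":[0,0,0.06]},{"fingers":0,"xyz":[0,0,0],"turn":[0,0,0]},{"fingers":0,"xyz":[0,0,0],"turn":[0,0,0]}]'; python3 st.py
```

```text
time_s: 12.6
tool_pos: [0.5756, 0.1246, 0.2209]
tcp_rot: [0.055, 0.932, 0.254, 0.252]
contact_force: [-4.2, -3.9, 2.8]
gripper_width: 0.0165
finger_force: 20.5
G rel [np.float64(-0.08509253598544508), np.float64(0.0061025493573577776), np.float64(0.03799828904639943)] F [np.float64(-2.374951607862502), np.float64(-3.650643841474204), np.float64(4.627791599480483)] wing 2.662631695263504 [-0.6592  0.7191  0.0856] Tn 0.38380115776320695
```

Torque rose to 0.4 Nm against the stop, so it is firm. Release and back off.

```bash
python3 -m pendant '[{"fingers":0.6,"xyz":[0,0,0],"turn":[0,0,0]},{"fingers":0.6,"xyz":[0,0,0],"turn":[0,0,0]},{"fingers":0.6,"xyz":[0,0,0],"turn":[0,0,0]},{"fingers":0.6,"xyz":[0,0,0],"turn":[0,0,0]},{"fingers":0.6,"xyz":[0,0,-0.5],"turn":[0,0,0]},{"fingers":0.6,"xyz":[0,0,-0.7],"turn":[0,0,0]},{"fingers":0.6,"xyz":[0,0,-0.7],"turn":[0,0,0]},{"fingers":0.6,"xyz":[0,0,-0.7],"turn":[0,0,0]},{"fingers":0.6,"xyz":[0,0,0],"turn":[0,0,0]},{"fingers":0.6,"xyz":[0,0,0],"turn":[0,0,0]},{"fingers":0.6,"xyz":[0,0,0],"turn":[0,0,0]}]'
python3 - <<'E'
from wing import *
s=manip.sense();f=manip.grab_frame("wrist");E=toolT(s)@f["T_tool_cam"];H=np.array([.659,.123,.247])
for h in(.0505,.0533,.0615):print(h,proj(f,E,H-.0843*xh+.0065*yh+h*n))
c=proj(f,E,H-.0843*xh+.0065*yh+.043*n);e=np.cos(2.6)*xh-np.sin(2.6)*yh
for k in(-.036,.036):print("wing tip@2.6",proj(f,E,H-.0843*xh+.0065*yh+.049*n+k*e))
b=manip.grab_frame("side")["pixels"];b=cv2.resize(b[100:300,230:430],(300,300))
cv2.imwrite("pics/m7.png",np.hstack([cv2.resize(f["pixels"],(480,300)),b]))
E
```

```text
time_s: 13.52
tool_pos: [0.537, 0.1231, 0.2876]
tcp_rot: [0.054, 0.932, 0.254, 0.252]
contact_force: [0.2, -0.6, 0.3]
gripper_width: 0.0562
finger_force: 0.0
0.0505 [320.0858 210.7691]
0.0533 [320.1099 211.9467]
0.0615 [320.1842 215.5704]
wing tip@2.6 [316.9755 162.7219]
wing tip@2.6 [322.9273 253.8525]
```

View pics/m7.png

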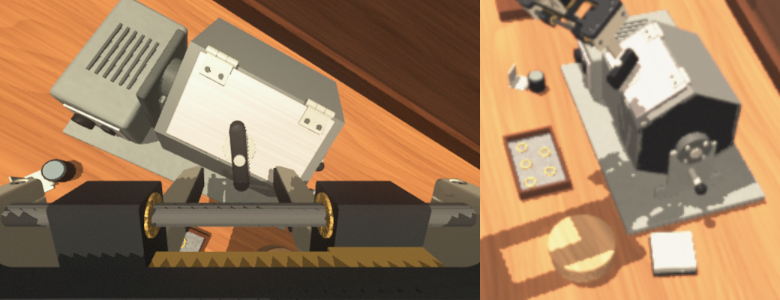

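The lid is flat, the wing lies where 2.6 rad puts it with its dot low at about (319,213), and the bench things are in place. The gripper is clear.

```bash
python3 -c "
from bench import manip
print(manip.finish_job())"
```

```text
the job is handed in; nothing more can be done
None
```

The lid is shut, and the wing screw was turned back until it dropped into the thread, then forwards until firm against its stop. I handed the job in at about 13.6 s with the gripper clear and the bench things in place; the result wasn't shown.

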